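Set a lock barrel in the vee with its code plate to the reader and clamp it

TASK

Take the lock barrel that carries a code plate on its side and stand it upright on the reading fixture, between the open clamp jaw and the vee, turned so that its plate faces the reader head squarely. Then slide the clamp by its upright handle until the jaw holds the barrel home in the vee, and let go. Leave the other things on the bench where they are.

Things in the scene. Friction and masses are not known exactly. Their poses are not given: they have to be found in the camera images.
- barrel_mid (a point): Centre, half-way up (50 mm above its foot), of the lock barrel to be read: a loose upright steel cylinder, 48 mm diameter, 100 mm tall, about 0.55 kg, on the bench to the robot's right. z is its axis, up; +y points out through the middle of its code plate. On its top a dark slot 8 mm wide runs from the centre to the rim above the plate.
- barrel_plate (a point): Middle of the face of the code plate (brass with paper code, 20 mm wide, 54 mm tall, on one side of the barrel only, about 1 mm proud; fingers may touch it): 25 mm out from the barrel's axis, 60 mm above its foot. Same axes as barrel_mid.
- plain_barrel: Bystander: a barrel of the same size with no code plate and only a short slot across its top centre. Origin: centre of its underside. It, the plated barrel and the jar stand in any order, at least 100 mm apart.
- jar: Bystander: clear jar with steel cap, 60 mm diameter, 75 mm tall. Origin: centre of its underside.
- seat (a point): Point on top of the fixture's base plate, 12 mm above the bench, where the centre of the barrel's foot rests when home in the vee. +x points from the clamp into the vee (away from the robot, within 0.35 rad of its x axis), +y to the reader head, z up. The vee opens to -x: two steel walls at 90 degrees to each other, 24 mm high above the base plate.
- fixture: The fixed reading fixture, left of the barrels: grey base plate 235 x 190 mm, 12 mm thick, with vee, sliding clamp and reader head. Origin on the bench straight below the seat point, same axes. Reader head: grey box 76 mm wide, 100 mm tall above the base plate, its dark window 80 mm from the seat point along +y and facing -y.
- clamp (a joint): Sliding clamp jaw, m along the fixture's +x: 0 = fully open, grows as it closes; meets a barrel that is home in the vee at 0.040; end stop 0.048; starts between 0 and 0.012. About 4 N of friction; stays where it is left. The jaw's flat face, 30 mm wide, reaches 24 mm above the base plate and stands 64 mm minus this value from the seat point, on its -x side.
- clamp_grip (a point): Middle of the clamp's upright handle: a black round grip 22 mm in diameter, from 65 to 117 mm above the bench; this point is on its axis 91 mm above the bench. It moves with the jaw, 76 mm behind the jaw's face, and has the fixture's axes.
- padlock: Bystander: brass padlock lying flat, about 90 x 52 mm, 26 mm high, far right on the bench. Origin: centre of its body's underside.
- screwdriver: Bystander: screwdriver lying on the bench's right side. Origin: underside.
- pliers: Bystander: pliers with black handles lying on the bench's right side, about 170 mm long. Origin: underside at the pivot.
- barrel: The same barrel as barrel_mid, with its origin at the centre of its foot.
There are look-alikes about, which are no part of the job. What is shaped like the barrel but orange is not meant.

How it is judged (in metres and radians):
On the way:
1. the plated barrel stands upright on the fixture's base plate between jaw and vee, plate turned to the reader, let go of (angle between barrel_mid's own z axis and vertical below 0.06 rad and z of barrel_mid in the frame of seat between 0.045 and 0.054 m and angle between the y axis of barrel_mid and the y axis of seat, either way round below 0.26 rad and y of barrel_plate in the frame of seat above 0.012 m and x of barrel_mid in the frame of seat between -0.035 and 0.004 m and y of barrel_mid in the frame of seat between -0.015 and 0.015 m and contact force between the fingers and barrel below 0.1 N), for 0.2 s.
At the end, for the whole second after the job is handed in: The barrel stands upright on the base plate (within 0.06 rad), its axis within 3 mm of the seat point in the vee, its plate facing the reader within 0.26 rad (15 degrees); the clamp jaw is closed on it (joint above 0.0375 m); all at rest and let go (angle between barrel_mid's own z axis and vertical below 0.06 rad and z of barrel_mid in the frame of seat between 0.045 and 0.054 m and angle between the y axis of barrel_mid and the y axis of seat, either way round below 0.26 rad and y of barrel_plate in the frame of seat above 0.012 m and horizontal distance between barrel_mid and seat below 0.003 m and value of joint clamp above 0.0375 m and linear speed of barrel below 0.01 m/s and velocity of joint clamp below 0.005 m/s); the robot touches nothing.
It fails at once if one of the bystanders on the bench (plain barrel, jar, padlock, screwdriver, pliers) is moved by more than 30 mm (distance of any of plain_barrel, jar, padlock, screwdriver, pliers from where it was at the start of the episode above 0.03 m).
It also fails if it takes over 54 s, if anything falls off the work surface, if the arm or the gripper's body presses on something with over 40 N, if the wrist force passes 120 N, or if a joint passes its speed limit or range.

ROBOT

A 7-joint arm with a two-finger parallel gripper is mounted at the origin on the work surface. World frame = base frame: x ahead of the robot, y to its left, z up, the work surface at z = 0. Lengths are in m, angles in degrees, forces in N, time in s.
With the tool pointing down it reaches from about 0.35 to 0.775 m from the base axis. Payload 3.1 kg.
Tool frame: the origin (TCP) lies on the centre line of the jaws, within the pads' length; the fingertips stand 17 mm ahead of it and the grasp point (between the pads) lies 2 mm behind it (robot.tip_reach is the distance from the TCP to the fingertips, in m); z points along the fingers, y is the line along which they close (so a half turn about z gives the same grasp; the last joint's range is limited). The gripper opens to 85 mm and grips with 20 to 120 N. Pads are 22 mm wide; open, the fingers measure 114 mm over their backs; the gripper's body (76 mm by 85 mm) begins 54 mm behind the grasp point. The pads swing forward as they close: fully open they stand 13 mm farther back than shut.
Start: joints at [-76.301, 17.813, 0.802, 86.603, -0.252, 75.585, -1.558], TCP at [0.152, 0.528, 0.248] pointing down, gripper open.
Joint ranges: [-154.91, 154.91], [-16.99, 109.72], [-72.82, 74.43], [7.12, 147.25], [-82.49, 262.49], [11.32, 116.49], [-174.64, 174.64]. Speed limits (degrees/s): [159.86, 159.86, 180, 180, 180, 180, 180].

INTERFACE

Orientations are given as [roll, pitch, yaw] about the fixed x, y, z axes, in that order (R = Rz(yaw) Ry(pitch) Rx(roll)).
In Python, from station import robot, fingers, vision, workorder, recognise gives the robot as it stands. Calls block until the motion is done:
- robot.move_to(position, orientation): joint-space move of the TCP to a pose.
- robot.line_to(position, orientation=None, velocity=0.15, f_stop=None): straight line of the TCP; orientation=None keeps the orientation; velocity is the mean speed in m/s. With f_stop (N) it stops when the force on the tool has changed by that much, and returns True; else False.
- robot.move_j(angles): joint-space move.
- fingers.gripper_to(opening, force=None): opening from 0.0 (shut) to 1.0 (fully open); force is the grip in N (None keeps the last); returns when the fingers have stopped.
- robot.pause(seconds).
- robot.inverse_kinematics(position, orientation): joint angles nearest the present ones, or None.
- vision.grab_frame(name): name is "side" or "top"; returns the picture (384x512x3 uint8, red, green, blue); there is no depth.
- vision.calibration(name): a dict with "mtx" (3x3 intrinsics, pixels), "k1" (the pictures are not rectified: a ray, as slopes to the right and down, at radius r is drawn at 1 + k1 r^2 times it, then the intrinsics apply), "extrinsics" (4x4, takes a point from world to camera coordinates). Camera axes: x right, y up, looking along -z (the intrinsics and any distortion apply to the point x, -y, -z); pixel columns grow to the right and rows downward; lengths in m; the calibration is good to about 2 mm. A picture is of the moment at which its call begins. calibration takes no time and is no camera call.
A pose or a line that the arm cannot do raises robot.PlanningError and nothing moves.
- workorder.close_job(): hands the job in; it is judged then, once.
Trained networks look in the newest picture that a camera, given by its name, has taken for a name from the list of things; names that differ only in an ending like _2 or _b are one class to them, and where a whole thing is asked for, a point or a joint stands for the part that bears it (a point fixed in the world has none). Each returns a list of dicts, best first, with "p" (0 to 1); they miss things now and then, are a little off and sometimes report something else, mostly with a low value. They report only what shows in the picture. A call takes as long as a camera call. They do not tell look-alikes from the thing itself.
- recognise(label, camera): "rect" ([centre column, centre row, width, height] in pixels, round what is visible of it).
Readings, each from a call of its own:
- robot.current_time_s(): time.
- robot.current_joint_positions(): joint angles.
- robot.current_dq(): joint speeds.
- robot.current_joint_torque(): joint torques, N m.
- robot.current_tool_pos(): TCP position.
- robot.current_eef_rot(): TCP orientation.
- robot.current_contact_force(): force on the tool from outside, world axes, zero at the start.
- robot.current_torque(): the same for the moment, N m.
- robot.current_finger_gap(): opening from 0.0 (shut) to 1.0 (fully open).
- robot.current_gripper_force(): force on a finger pad.
Only numpy, scipy, OpenCV 4.12 (cv2) and the standard library are available. Lean on these libraries where they do the work, as an engineer would, in place of code of your own. Each camera call takes 0.05 s, during which the arm holds its last target. There are 200 camera calls.

## Working session

There is one attempt and no reset: what is moved stays moved. The work goes in short steps, each a Python script; the robot and the scene stay as the last script left them, time stands still between calls to the robot, and variables do not carry over. Pictures are saved under pics/ and viewed, at most 10 in all, crops included, and the job is handed in when it is done.

```bash
ls; mkdir -p pics
cat > h.py <<'E'
import numpy as np, cv2, json
from station import robot, fingers, vision, workorder, recognise
def ray(cam,u,v):
    c=vision.calibration(cam);K=np.array(c["mtx"]);E=np.array(c["extrinsics"]);k=c["k1"]
    d=np.array([(u-K[0,2])/K[0,0],(v-K[1,2])/K[1,1]]);s=d.copy()
    for _ in range(20): s=d/(1+k*(s@s))
    R=E[:3,:3]; return -R.T@E[:3,3], R.T@np.array([s[0],-s[1],-1.])
def atz(cam,u,v,z):
    o,r=ray(cam,u,v); return o+r*(z-o[2])/r[2]
def proj(cam,p):
    c=vision.calibration(cam);K=np.array(c["mtx"]);E=np.array(c["extrinsics"]);k=c["k1"]
    q=E[:3,:3]@np.array(p)+E[:3,3]; s=np.array([q[0],-q[1]])/-q[2]; s=s*(1+k*(s@s))
    return np.array([K[0,0]*s[0]+K[0,2],K[1,1]*s[1]+K[1,2]])
def tri(obs):
    A=np.zeros((3,3));b=np.zeros(3)
    for cam,u,v in obs:
        o,r=ray(cam,u,v); r=r/np.linalg.norm(r); P=np.eye(3)-np.outer(r,r); A+=P;b+=P@o
    return np.linalg.solve(A,b)
def save(name,img): cv2.imwrite("pics/"+name,img[:,:,::-1])
E
python3 - <<'E'
from h import *
np.set_printoptions(precision=3,suppress=True)
a=vision.grab_frame("top");b=vision.grab_frame("side")
np.save("top0.npy",a);np.save("side0.npy",b)
save("top.png",a);save("side.png",b)
for c in("top","side"):
    o,r=ray(c,256,192);print(c,o,r)
    for l in("barrel_mid","plain_barrel","jar","fixture","clamp_grip","barrel_plate"):
        print(c,l,[(np.round(d["rect"]).tolist(),round(d["p"],2)) for d in recognise(l,c)][:5])
print(robot.current_eef_rot(),robot.current_time_s())
E
```

```text
pics
top [ 0.327 -0.159  1.023] [ 0.203 -0.015 -0.979]
top barrel_mid [([257.0, 228.0, 19.0, 32.0], 0.82), ([202.0, 223.0, 32.0, 29.0], 0.75), ([259.0, 270.0, 27.0, 28.0], 0.69)]
top plain_barrel []
top jar [([257.0, 166.0, 28.0, 36.0], 0.65)]
top fixture []
top clamp_grip [([127.0, 201.0, 40.0, 44.0], 0.6)]
top barrel_plate [([203.0, 221.0, 31.0, 30.0], 0.93), ([256.0, 228.0, 22.0, 28.0], 0.86), ([258.0, 266.0, 28.0, 27.0], 0.82)]
side [ 0.205 -0.904  0.622] [ 0.345  0.749 -0.566]
side barrel_mid [([208.0, 177.0, 20.0, 40.0], 0.87), ([219.0, 206.0, 22.0, 45.0], 0.74)]
side plain_barrel [([282.0, 238.0, 26.0, 48.0], 0.96)]
side jar [([274.0, 198.0, 23.0, 39.0], 0.9), ([227.0, 141.0, 82.0, 62.0], 0.5)]
side fixture [([228.0, 142.0, 80.0, 64.0], 0.7)]
side clamp_grip [([214.0, 142.0, 32.0, 34.0], 0.65)]
side barrel_plate [([220.0, 207.0, 20.0, 42.0], 0.7), ([185.0, 214.0, 25.0, 50.0], 0.6), ([209.0, 179.0, 21.0, 43.0], 0.58)]
[179.998   0.001 163.915] 0.7
```

Run:
```python
import cv2
a=cv2.imread("pics/top.png")[100:340,50:370];b=cv2.imread("pics/side.png")[90:290,130:350]
cv2.imwrite("pics/top_c.png",cv2.resize(a,(800,600),interpolation=cv2.INTER_CUBIC))
cv2.imwrite("pics/side_c.png",cv2.resize(b,(660,600),interpolation=cv2.INTER_CUBIC))
```

```text
(no output)
```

View pics/top_c.png

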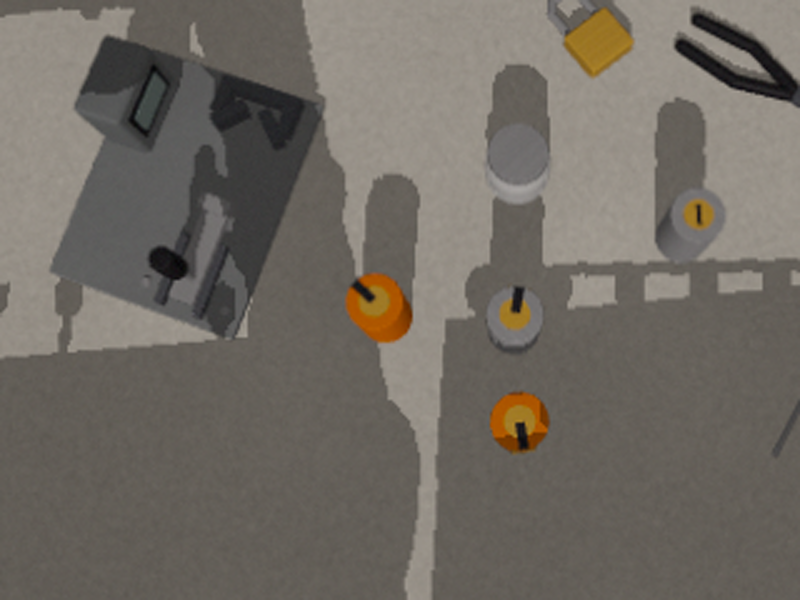

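View pics/side_c.png

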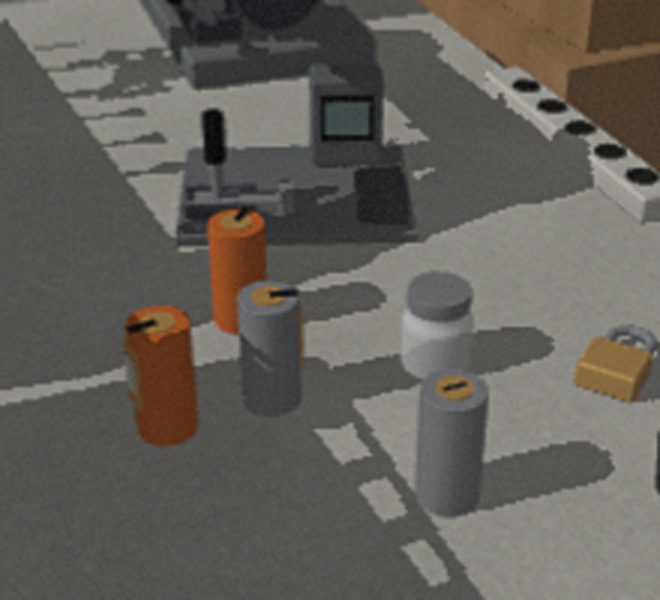

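The candidates in the top picture:
- Orange barrels at (202,222) and (258,269), ruled out by colour.
- Grey barrel with a short slot at (329,187), which is the plain one.
- Grey barrel with a centre-to-rim slot at (256,226), which is the one I want. In the side picture it is at about (220,189), with the brass plate showing on its right edge.

The fixture is at top left. I'll take one close crop of the barrel to check the choice, and one of the fixture.

Run:
```python
from h import *
np.set_printoptions(precision=4,suppress=True)
a=np.load("top0.npy");b=np.load("side0.npy")
def up(im,x,y,w,h,W,H):
    return cv2.convertScaleAbs(cv2.resize(im[y:y+h,x:x+w],(W,H),interpolation=cv2.INTER_CUBIC),alpha=1.6)
f=up(a,65,110,120,130,520,563)
t=up(a,236,206,40,40,280,280); s=up(b,198,178,45,55,230,281)
o=np.zeros((563,800,3),np.uint8);o[:,:520]=f;o[:280,520:]=t;o[280:561,520:750]=s
save("close.png",o)
p=tri([("top",255.6,226),("side",219.7,188.7)]);print("barrel top",p)
g=tri([("top",117.2,205),("side",201,129)]);print("grip top",g)
c=lambda u,v:atz("top",50+u/2.5,100+v/2.5,.012)
A,B,C=c(322,102),c(232,338),c(52,270);print(A,B,C,np.linalg.norm(A-B),np.linalg.norm(B-C),np.degrees(np.arctan2(*(A-B)[[1,0]])),np.degrees(np.arctan2(*(C-B)[[1,0]])))
```

```text
barrel top [ 0.4489 -0.171   0.1012]
grip top [0.4948 0.1135 0.1168]
[0.6634 0.0043 0.012 ] [0.4421 0.0832 0.012 ] [0.5069 0.2571 0.012 ] 0.23485715137229213 0.18557646371533473 -19.623697516208342 69.58773831828198
```

View pics/close.png

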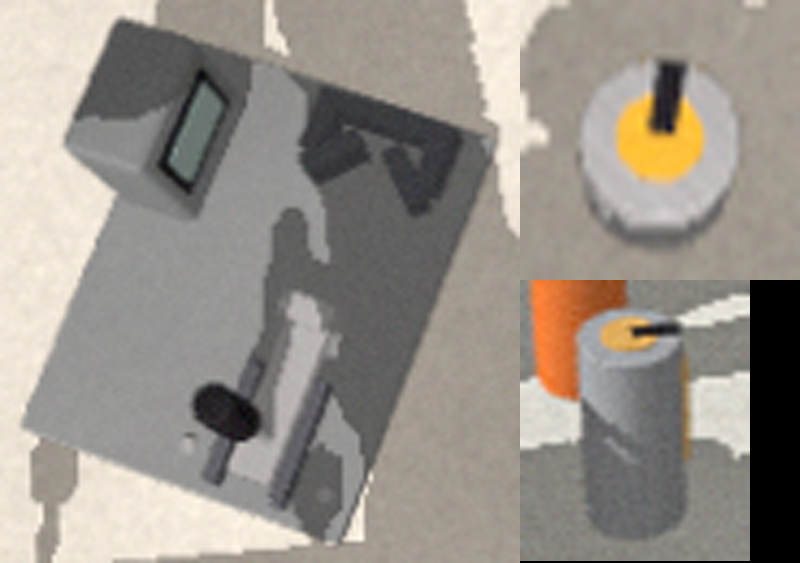

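Run:
```python
from h import *
np.set_printoptions(precision=4,suppress=True)
s0=atz("top",236+(662-520)/7,206+130/7,.1);s1=atz("top",236+(672-520)/7,206+62/7,.1)
c=atz("top",236+(660-520)/7,206+138/7,.1)
print("slot",s0,s1,c,np.degrees(np.arctan2(*(s1-s0)[[1,0]])))
a=np.load("top0.npy")
g=np.array([.4948,.1135]);y=np.radians(-20);X=np.array([np.cos(y),np.sin(y)]);Y=np.array([-X[1],X[0]])
S=4.333
o=cv2.convertScaleAbs(cv2.resize(a[110:240,65:185],(520,563),interpolation=cv2.INTER_CUBIC),alpha=1.8)
outs=[]
for q in(0.0,.010):
    im=o.copy()
    seat=g+(.140-q)*X
    def P(x,yy,z): 
        u=proj("top",[*(seat+x*X+yy*Y),z]); return tuple(int(round(v)) for v in ((u[0]-64.5)*S-.5*0,(u[1]-109.5)*S))
    def L(A,B,col): cv2.line(im,P(*A),P(*B),col,1)
    L((.034,0,.036),(.034-.04,.04,.036),(255,0,0));L((.034,0,.036),(.034-.04,-.04,.036),(255,0,0))
    j=-.064+q;L((j,-.015,.036),(j,.015,.036),(0,255,0))
    L((-.038,.08,.112),(.038,.08,.112),(255,255,0));L((-.038,.08,.012),(.038,.08,.012),(255,255,0))
    outs.append(im[:,120:520]); print(q,seat)
save("fit.png",np.hstack(outs))
```

```text
slot [ 0.4506 -0.1722  0.1   ] [ 0.4707 -0.1755  0.1   ] [ 0.4483 -0.1715  0.1   ] -9.519066344710055
0.0 [0.6264 0.0656]
0.01 [0.617 0.069]
```

View pics/fit.png

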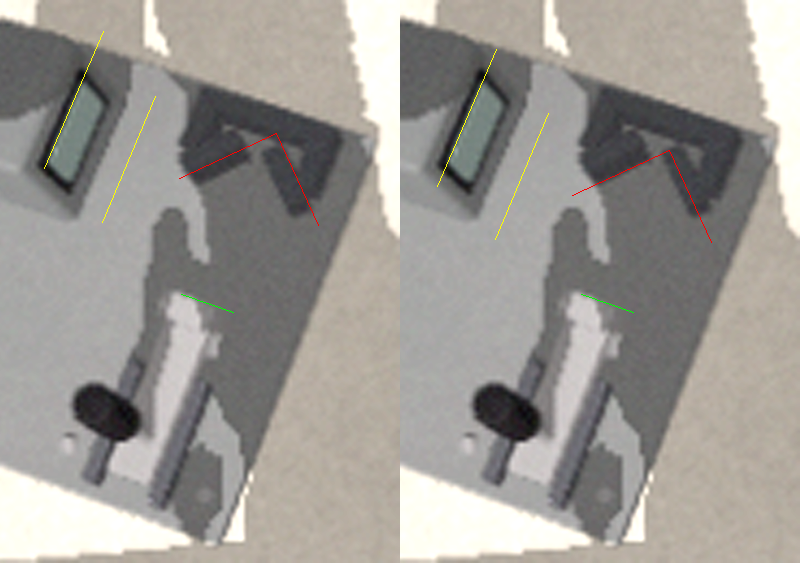

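Run:
```python
from h import *
np.set_printoptions(precision=4,suppress=True)
f=lambda u,v:atz("side",198+(u-520)/5.11,178+(v-280)/5.11,.1)
d=f(680,327)-f(632,333);print("slot side",np.degrees(np.arctan2(d[1],d[0])), f(632,333))
X=np.array([np.cos(np.radians(-20)),np.sin(np.radians(-20))]);Y=np.array([-X[1],X[0]])
F=lambda u,v,z:atz("top",64.5+(u+120)/4.333,109.5+v/4.333,z)[:2]
for n,u,v,z in(("railmid",174,372,.02),("railmid2",125,492,.02),("apex",262,150,.036),("readerfoot",75,215,.012),("grip",106,412,.117)):
    w=F(u,v,z);print(n,w,"rel to grip",(w-[.4948,.1135])@X,(w-[.4948,.1135])@Y)
for yaw in(-9.5,170.5):
    print(yaw,robot.inverse_kinematics([.4485,-.171,.2],[180,0,yaw]))
for yaw in(70,-110,160,-20): print(yaw,robot.inverse_kinematics([.605,.077,.2],[180,0,yaw]),robot.inverse_kinematics([.495,.113,.2],[180,0,yaw]))
```

```text
slot side -9.49978396137707 [ 0.4518 -0.1683  0.1   ]
railmid [0.5328 0.1082] rel to grip 0.03755036462091025 0.007984981046973719
railmid2 [0.4693 0.1323] rel to grip -0.030380499459373465 0.008936939942160944
apex [0.649  0.0611] rel to grip 0.16280342872911413 0.0034526136447562486
readerfoot [0.6226 0.1691] rel to grip 0.10109581379413184 0.09594170859086776
grip [0.4941 0.1149] rel to grip -0.0011429658049392426 0.0010973948170512758
-9.5 [-30.8089  18.6607  62.4366 103.195  -17.703   68.8744 -62.5983]
170.5 [-32.1048  19.4893  64.5668 103.2237 -18.8025  69.1987 118.5209]
70 [-38.1406  31.8022  45.7599  82.2838 -22.9515  75.5092 -10.9801] [-46.2468  17.1147  39.5212  98.7287 -11.6263  68.3205 -23.6471]
-110 [-20.7024  26.9522  17.5879  81.5446  -8.2444  72.7648 157.5339] [-29.8701  15.0284  18.5509  98.1596  -5.1177  67.6407 150.039 ]
160 [-31.4871  29.1338  34.3754  82.0137 -16.621   73.9444  74.0923] [-38.9986  15.8765  30.0434  98.4865  -8.5005  67.9037  63.3064]
-20 [-46.9698  38.9594  64.4351  82.6105 -35.1344  80.2661 -91.7842] [ -62.8626   24.3746   64.764    99.2011  -23.1998   71.3771 -102.4286]
```

Run:
```python
from h import *
np.set_printoptions(precision=4,suppress=True)
fingers.gripper_to(1.0)
o=[180,0,-9.5]
robot.move_to([.4485,-.171,.22],o)
robot.line_to([.4485,-.171,.073],o,velocity=.12,f_stop=15)
fingers.gripper_to(0,force=50)
print("gap",robot.current_finger_gap(),robot.current_gripper_force(),robot.current_tool_pos())
robot.line_to([.4485,-.171,.24],velocity=.12)
print("gap",robot.current_finger_gap(),robot.current_contact_force())
o=[180,0,70]
robot.move_to([.605,.0776,.22],o)
robot.line_to([.605,.0776,.13],velocity=.12)
robot.pause(.2)
a=vision.grab_frame("top");b=vision.grab_frame("side")
u=lambda im,x,y,w,h:cv2.convertScaleAbs(cv2.resize(im[y:y+h,x:x+w],(400,400),interpolation=cv2.INTER_CUBIC),alpha=1.6)
save("held.png",np.hstack([u(a,90,100,120,120),u(b,175,80,100,100)]))
print(robot.current_tool_pos(),robot.current_contact_force(),robot.current_time_s())
```

```text
gap 0.5498709325950536 51.53171002864838 [ 0.449  -0.1711  0.0735]
gap 0.5484677464000366 [ 0.4077  0.3316 -4.7952]
[0.6054 0.0776 0.1307] [-0.278  -0.1558 -4.2009] 9.2917
```

View pics/held.png

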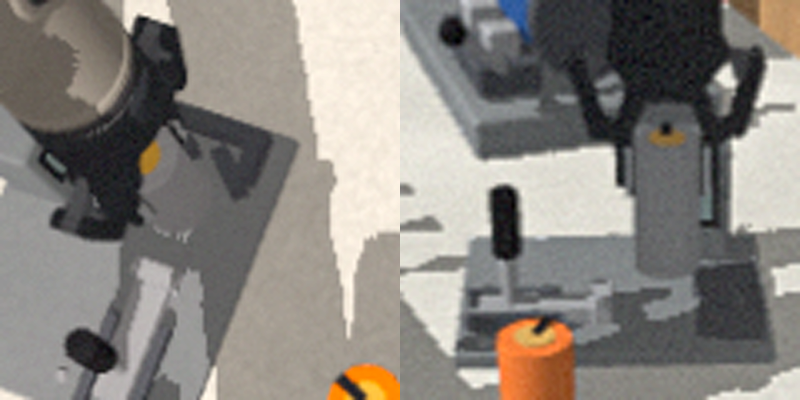

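The barrel is held upright over the gap between the jaw and the vee, with its slot pointing at the reader. In the held picture it is at about (170,170) in the top half and (665,190) in the side half. Next I lower it and release.

Run:
```python
from h import *
np.set_printoptions(precision=4,suppress=True)
robot.line_to([.605,.0776,.095],velocity=.1)
print(robot.line_to([.605,.0776,.082],velocity=.02,f_stop=4),robot.current_tool_pos(),robot.current_contact_force())
fingers.gripper_to(0.75); fingers.gripper_to(1.0)
robot.line_to([.605,.0776,.22],velocity=.12)
robot.move_to([.48,.118,.22],[180,0,160])
robot.move_j((np.array(robot.current_joint_positions())+[-35,0,0,0,0,0,0]).tolist())
a=vision.grab_frame("top");b=vision.grab_frame("side");np.save("top1.npy",a);np.save("side1.npy",b)
u=lambda im,x,y,w,h:cv2.convertScaleAbs(cv2.resize(im[y:y+h,x:x+w],(400,480),interpolation=cv2.INTER_CUBIC),alpha=1.7)
save("placed.png",np.hstack([u(a,85,110,100,120),u(b,180,90,100,120)]))
print(robot.current_tool_pos(),robot.current_time_s())
```

```text
True [0.6053 0.0777 0.0856] [ 0.8573 -0.3998  4.714 ]
[0.3278 0.3701 0.2199] 14.6667
```

View pics/placed.png

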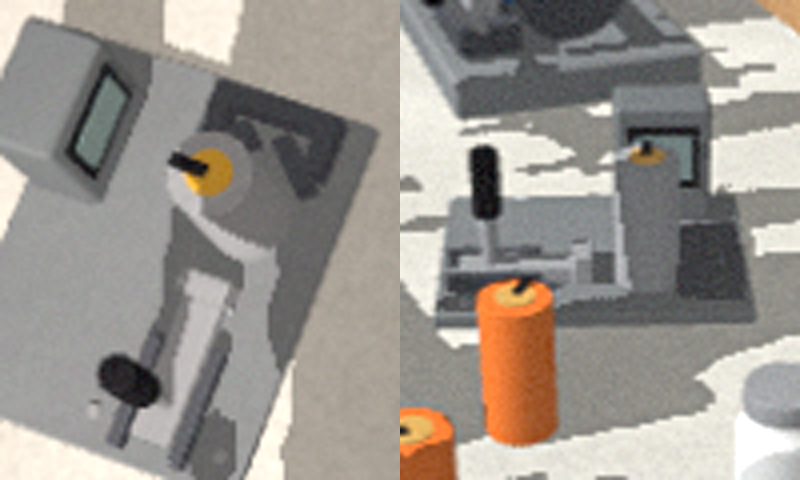

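Run:
```python
from h import *
np.set_printoptions(precision=4,suppress=True)
w=lambda u,v:atz("top",84.5+u/4,109.5+v/4,.112)
d=w(174,160)-w(210,172);print("slot ang",np.degrees(np.arctan2(d[1],d[0])),w(210,172))
g=tri([("top",117,204.5),("side",201,128)]);print(g)
o=[180,0,160];x,y=.4953,.115
robot.move_to([x,y,.22],o)
print(robot.line_to([x,y,.093],velocity=.12,f_stop=8))
fingers.gripper_to(0,force=20)
p0=np.array(robot.current_tool_pos());print("gap",robot.current_finger_gap(),p0,robot.current_contact_force())
t=np.array([x,y,.093])+.045*np.array([np.cos(np.radians(-20)),np.sin(np.radians(-20)),0])
print(robot.line_to(t.tolist(),velocity=.025,f_stop=16))
p=np.array(robot.current_tool_pos());print(np.linalg.norm((p-p0)[:2]),p,robot.current_contact_force(),robot.current_finger_gap(),robot.current_time_s())
a=vision.grab_frame("top");b=vision.grab_frame("side")
u=lambda im,x,y,w,h:cv2.convertScaleAbs(cv2.resize(im[y:y+h,x:x+w],(400,480),interpolation=cv2.INTER_CUBIC),alpha=1.7)
save("clamped.png",np.hstack([u(a,85,110,100,120),u(b,180,90,100,120)]))
```

```text
slot ang 70.12872497770935 [0.6065 0.0773 0.112 ]
[0.495  0.113  0.1201]
False
gap 0.253155624576877 [0.4979 0.1215 0.0943] [ 3.2419 10.3853  0.1401]
True
0.03321902430992732 [0.5291 0.1103 0.0939] [-0.1326  0.0276  3.8006] 0.24916558533645333 19.0417
```

View pics/clamped.png

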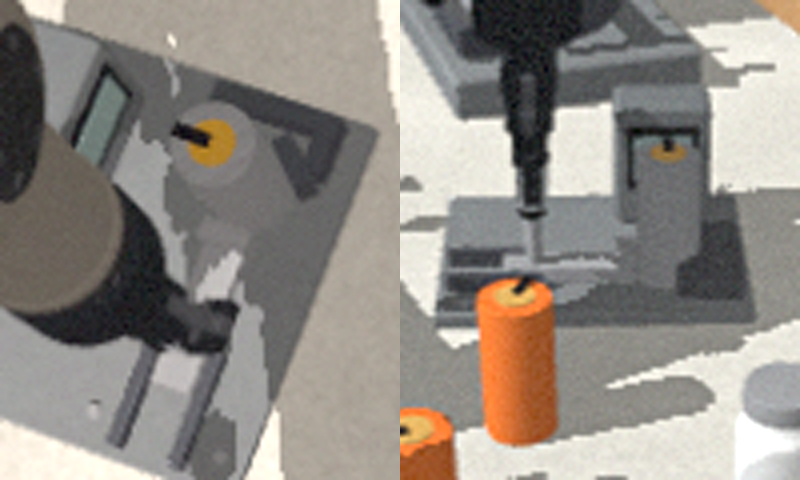

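The jaw looks closed on the barrel at about (212,143), but the side load from gripping could have set off the stop early. I'll push again from this unloaded state to check.

Run:
```python
from h import *
np.set_printoptions(precision=4,suppress=True)
X=np.array([np.cos(np.radians(-20)),np.sin(np.radians(-20)),0])
for fs in(14,22):
    p0=np.array(robot.current_tool_pos())
    r=robot.line_to((p0+.012*X).tolist(),velocity=.015,f_stop=fs)
    f=np.array(robot.current_contact_force());p=np.array(robot.current_tool_pos());print(r,(p-p0)@X,f,f@X)
print(robot.current_time_s())
```

```text
True 0.0011466544529444818 [-0.5621 -0.1741  3.4951] -0.46866143068869554
False 0.003211161327847992 [-14.4363   3.5326  11.5875] -14.773849219780695
20.6917
```

Run:
```python
from h import *
np.set_printoptions(precision=4,suppress=True)
p=np.array(robot.current_tool_pos());g=p.copy()
fingers.gripper_to(0.6);fingers.gripper_to(1.0)
p=np.array(robot.current_tool_pos());print(g,p)
robot.line_to([p[0],p[1],.22],velocity=.12)
robot.move_j((np.array(robot.current_joint_positions())+[-35,0,0,0,0,0,0]).tolist())
a=vision.grab_frame("top");b=vision.grab_frame("side")
u=lambda im,x,y,w,h:cv2.convertScaleAbs(cv2.resize(im[y:y+h,x:x+w],(400,480),interpolation=cv2.INTER_CUBIC),alpha=1.7)
save("final.png",np.hstack([u(a,85,110,100,120),u(b,180,90,100,120)]))
print(robot.current_tool_pos(),robot.current_time_s())
```

```text
[0.5333 0.1088 0.0916] [0.5416 0.1058 0.0932]
[0.3842 0.395  0.2194] 24.0917
```

View pics/final.png

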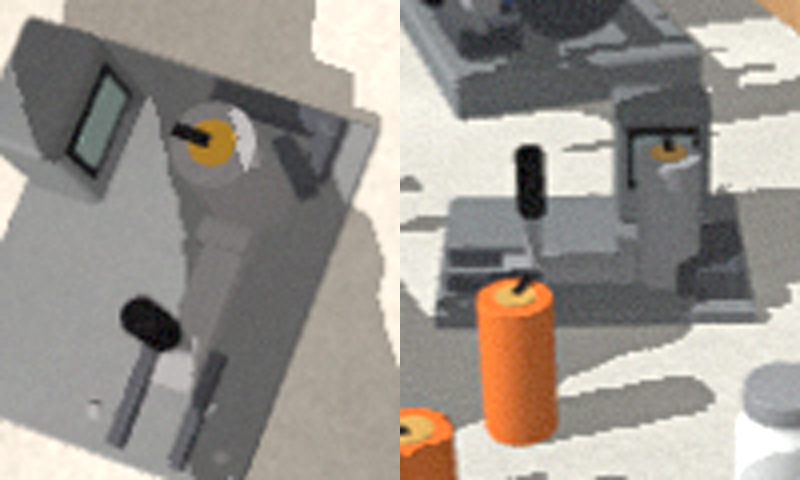

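Run:
```python
from h import *
np.set_printoptions(precision=4,suppress=True)
X=np.array([np.cos(np.radians(-20)),np.sin(np.radians(-20)),0]);Y=np.array([-X[1],X[0],0])
T=lambda u,v:(84.5+u/4,109.5+v/4)
S=lambda u,v:(179.5+u/4,89.5+v/4)
b=tri([("top",*T(211,144)),("side",*S(668-400,152))]);b1=tri([("top",*T(210,172)),("side",*S(646-400,154))])
w=lambda u,v:atz("top",*T(u,v),.112)
d=w(174,131)-w(208,141)
print("top",b,w(211,144),"slot",np.degrees(np.arctan2(d[1],d[0])))
g=tri([("top",*T(150,323)),("side",*S(530-400,152))]);print("grip",g)
g0=tri([("top",*T(130,380)),("side",*S(484-400,154))]);print("grip before",g0,"travel",(g-g0)@X,"barrel travel",(b-b1)@X,(b-b1)@Y)
print("grip-barrel",(b-g)@X,(b-g)@Y)
```

```text
top [0.621  0.0764 0.116 ] [0.622  0.0775 0.112 ] slot 71.97236931209706
grip [0.5247 0.1035 0.1207]
grip before [0.4943 0.1131 0.1203] travel 0.03181473500018959 barrel travel 0.015490970292681006 0.006081354594188883
grip-barrel 0.09980020791814409 0.007474308167617735
```

The handle-to-barrel distance is 99.8 mm (100 expected), the slot points at 72° (70° wanted), and the barrel sits on the rail centreline. There is time left, so I'll do one firmer, centred push to rule out wedging on one vee wall.

Run:
```python
from h import *
np.set_printoptions(precision=4,suppress=True)
X=np.array([np.cos(np.radians(-20)),np.sin(np.radians(-20)),0])
o=[180,0,160];x,y=.529,.1103
robot.move_to([x,y,.2],o)
print(robot.line_to([x,y,.093],velocity=.12,f_stop=8))
fingers.gripper_to(0,force=60)
p0=np.array(robot.current_tool_pos());print(p0,robot.current_contact_force())
r=robot.line_to(([x,y,.093]+.02*X).tolist(),velocity=.02,f_stop=30)
p=np.array(robot.current_tool_pos());print(r,(p-p0)@X,robot.current_contact_force())
robot.line_to(p0.tolist(),velocity=.03,f_stop=60) if False else None
fingers.gripper_to(0.6);fingers.gripper_to(1.0)
p=np.array(robot.current_tool_pos());robot.line_to([p[0],p[1],.22],velocity=.12)
robot.move_j((np.array(robot.current_joint_positions())+[-35,0,0,0,0,0,0]).tolist())
a=vision.grab_frame("top");b=vision.grab_frame("side")
u=lambda im,x,y,w,h:cv2.convertScaleAbs(cv2.resize(im[y:y+h,x:x+w],(400,480),interpolation=cv2.INTER_CUBIC),alpha=1.7)
save("final2.png",np.hstack([u(a,85,110,100,120),u(b,180,90,100,120)]))
print(robot.current_time_s())
```

```text
False
[0.5291 0.1103 0.0933] [-1.3367 -0.2577  3.9985]
True 0.0003660546779672641 [-0.5633 -0.6634  3.6746]
30.925
```

View pics/final2.png

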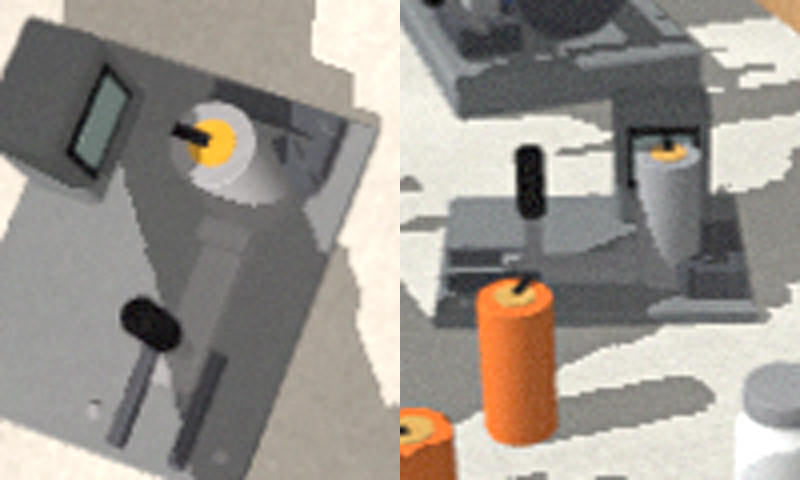

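The 30 N push moved it only 0.4 mm. The barrel is still at (212,143), upright, with its slot towards the reader and the jaw against it, and the arm is clear. I'm handing the job in.

```bash
python3 -c "
from h import *
print(workorder.close_job())"
```

```text
the job is handed in; nothing more can be done
None
```

I stood the plated barrel in the vee with its plate facing the reader to within about 2°, clamped it, let go and handed the job in at about 31 s; I never saw the fixture contacts close up, and no verdict was returned.

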